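# Open the dog-proof treat caddy

### The arm

A 6-joint arm with a two-finger parallel gripper is mounted at the origin on the work surface. World frame = base frame: x ahead of the robot, y to its left, z up, the work surface at z = 0. Lengths are in m, angles in rad, forces in N, time in s.
With the tool pointing down it reaches from about 0.325 to 0.775 m from the base axis. Payload 5.5 kg.
Tool frame: the origin (TCP) lies at the very end of the fingers, on their centre line; the grasp point (between the pads) lies 19 mm behind it (arm.grip_point_offset is the distance from the TCP to the grasp point, in m); z points along the fingers, y is the direction in which the jaws open and shut (so a half turn about z gives the same grasp; the last joint's range is limited). The gripper opens to 88 mm and grips with 3 to 60 N. Pads are 20 mm wide; open, the fingers measure 115 mm over their backs; the gripper's body (75 mm by 178 mm) begins 61 mm behind the grasp point.
Start: joints at [1.263, 0.091, 1.231, -0, 1.82, -0.057], TCP at [0.149, 0.581, 0.223] pointing down, gripper open.
Joint ranges: [-2.87, 2.87], [-0.86, 2.18], [0.17, 2.46], [-1.51, 4.65], [0.06, 2.69], [-2.65, 2.65]. Speed limits (rad/s): [2.57, 2.57, 3.01, 3.14, 3.14, 3.14].

### API

Orientations are given as a 3x3 rotation matrix whose columns are the frame's x, y, z axes.
In Python, from plant import arm, imaging gives the robot as it stands.
- The arm moves only by the tool servo_tool, never from a script. Its argument "moves" is a list of rows, each a list of 6 numbers: the shift along the tool's x, y, z in cm, then the turn, a rotation vector about the tool's x, y, z in degrees. A call has 1 to 10 rows; each row is the pose to reach, as a shift and turn from the pose commanded when the call began, along the tool's axes at that moment; what a row does not reach only later rows make up. A row lasts 1/10 s, in which the tool goes at most 50 mm and 8.59 degrees, less where a joint would pass 70% of its speed; a pose out of reach is approached as far as the arm can. A call with a gripper value outside its range is refused whole. "fingers" is the closure, from 0 (fully open) to 1 (shut), set as the call begins (left out, the last holds). The fingers move at their own pace and stop on an object; the grip force is fixed at half the most. Time passes only in rows, so rows that repeat a pose let the fingers close. It gives the time, the measured TCP pose, the force and the opening at its end, in the units of the state.
- arm.get_obs(): the state, without advancing time (a new reading comes with each control period).
- imaging.get_image(name): name is "scene" or "side" or "wrist"; returns (picture, depth): 480x640x3 uint8, blue, green, red; 480x640 float32, m along the optical axis (not along the pixel's ray), 0 where there is no reading.
- imaging.calibration(name): a dict with "fx", "fy", "cx", "cy" (pixels), "rvec" (rotation vector, rad) and "tvec" (3), from world to camera coordinates, as OpenCV has them. Camera axes: x right, y down, z forward; pixel columns grow to the right and rows downward; lengths in m; the calibration is good to about 2 mm. A picture is of the moment at which its call begins: read the wrist's pose just before it. calibration takes no time and is no camera call; for the wrist camera it gives the pose at the moment of the call.
- arm.sign_off(): hands the job in, once; it reports no verdict.
The state is a dict: "t": time; "joint_positions": joint angles; "dq": joint speeds; "joint_efforts": joint torques, N m; "tcp_pos": TCP position; "orientation": TCP orientation; "wrist_force": force on the tool from outside, world axes, zero at the start; "torque": the same for the moment, N m; "grip_width": finger opening in m.
Only numpy, scipy, OpenCV 4.12 (cv2) and the standard library are available. Lean on these libraries where they do the work, as an engineer would, in place of code of your own. Each camera call takes 0.05 s, during which the arm holds its last target.

### The job

Open the treat caddy: press its spring catch down with a fingertip and, while holding it down, push the cover's upright plate along so that the cover slides past the catch, on until the caddy is fully open and the catch springs back up behind the cover. Press and push gently, without pinching the plate; do not lift the caddy or shove it along the counter, and leave the bowl, scoop, jar and brush where they are.

Things in the scene. Friction and masses are not known exactly. Their poses are not given: they have to be found in the camera images.
- caddy: The treat caddy: free-standing slate-grey metal box, 170 (x) by 290 (y) by 100 mm high, about 3.5 kg, not fixed (slides on the counter at 20 to 30 N). Origin: centre of its underside; z up; its own +y axis is the way the cover slides open. Its flat top (deck) is 100 mm above the counter, with a rail 14 mm high along the +x edge.
- cover (a joint): Travel of the steel sliding cover along the caddy's +y, m: 0 shut, 0.085 fully open at its stop. Drags with about 1.5 N and stays where left. Shut, it has about 3 mm of play before the catch's tooth blocks it. A plate 100 (x) by 125 (y) mm, top 8 mm above the deck; a strip (ear) 64 mm long on its -x side meets the tooth.
- push_face (a point): Point on the cover's upright steel plate, on the face to push (it looks to the caddy's -y), in line with the cap and half-way up the plate. Plate: 6 mm thick (y), reaching 18 mm to -x, 62 mm to +x, 15 mm up and 15 mm down from here; its lower edge passes 4 mm above the raised cap. Shut, this point is 8 mm to +y of the cap's centre and 19 mm above its top. Axes as the caddy's.
- catch (a joint): How far the spring catch is pressed down, m: 0 up (locking), 0.009 fully down. Spring: 3 N at the top, 7 N at the bottom. The tooth clears the cover from 0.0065 on. Once the cover has slid 10 mm its ear covers the tooth and keeps the catch at 0.006, so the finger may then run off the cap. Near cover travel 0.077 the ear is past and the catch springs up to 0 behind it.
- cap_top (a point): Centre of the flat top of the catch's black cap, 28 (x) by 60 (y) by 8 mm, near the caddy's -x side; 122 mm above the counter when up, 113 mm fully down (still above the cover's 108 mm). Partly under the upright plate; its part on the plate's -y side is free to press from above. Moves with the catch; axes as the caddy's.
- bowl: Bystander: round red ceramic dog bowl, 140 mm across, 50 mm high. Origin: centre of its underside.
- scoop: Bystander: stainless scoop lying on the counter, about 180 mm long (along its x), cup 54 mm across, 57 mm high. Origin: on the counter, under its middle.
- jar: Bystander: clear plastic treat jar with white flip-top lid, 94 mm across, 148 mm high. Origin: centre of its underside.
- brush: Bystander: black plastic brush, 200 mm long (along its x), 55 mm wide, 34 mm high, bristles down. Origin: on the counter, under its middle.

How it is judged:
By the outcome, as a careful person would: the job done as asked, in the order asked, and still so for the second after the job is handed in, with the robot touching nothing.
It also fails if it takes over 32 s, if anything falls off the work surface, if the arm or the gripper's body presses on something with over 40 N, if the wrist force passes 120 N, or if a joint passes its speed limit or range.

## Working session

There is one attempt and no reset: what is moved stays moved. The work goes in short steps, Python scripts to look and compute and a tool call to move; the robot and the scene stay as the last step left them, time stands still between calls to the robot, and variables do not carry over. Pictures are saved under pics/ and viewed, and the job is handed in when it is done.

Besides the shell and the picture viewer there is one more tool, called after "Call:" as name(argument=value, ...) on one line, values as JSON. servo_tool: Moves the arm, as the interface text tells. Its arguments: {"type":"object","properties":{"moves":{"type":"array","items":{"type":"array","items":{"type":"number"}}},"fingers":{"type":"number"}},"required":["moves"]}

```bash
ls; mkdir -p pics
python3 - <<'E'
from plant import arm, imaging
import cv2
print(arm.get_obs())
for n in ("scene","side","wrist"):
    c=imaging.calibration(n); print(n,c)
    p,d=imaging.get_image(n); cv2.imwrite(f"pics/{n}0.png",p)
    import numpy as np; np.save(f"pics/{n}0.npy",d)
E
```

```text
pics
{'t': 0.0, 'joint_positions': array([ 1.26328796e+00,  9.18387826e-02,  1.23188242e+00,  3.42080258e-06,
        1.81980932e+00, -5.67231370e-02]), 'dq': array([-7.72083614e-04,  8.17762400e-05,  1.75366303e-05, -2.71607697e-04,
        1.50035555e-04, -1.98843834e-04]), 'joint_efforts': array([-8.33807062e-04, -4.46426368e+01, -4.06458342e+01,  6.97392994e-02,
        2.89969426e-02, -1.58462826e-04]), 'tcp_pos': array([0.14882097, 0.58093774, 0.22152087]), 'orientation': array([[-9.68718029e-01,  2.48163317e-01, -5.89723607e-04],
       [ 2.48163992e-01,  9.68716277e-01, -1.84596237e-03],
       [ 1.13174712e-04, -1.93456519e-03, -9.99998122e-01]]), 'wrist_force': array([-0.43396156,  0.36552697,  0.79826195]), 'torque': array([-0.01997989,  0.03815319, -0.00043955]), 'grip_width': 0.08768655170428295}
scene {'fx': 468.1005921898748, 'fy': 468.1005921898748, 'cx': 315.101476727323, 'cy': 234.24239200088115, 'rvec': array([ 2.25757988,  1.30735389, -0.40712299]), 'tvec': array([-0.30381172, -0.34094816,  1.18567038])}
side {'fx': 576.5729471872795, 'fy': 576.5729471872795, 'cx': 333.2635558911688, 'cy': 235.16866761298402, 'rvec': array([ 0.59739512, -2.73524971,  1.00888212]), 'tvec': array([0.54766255, 0.24533461, 1.14129028])}
wrist {'fx': 338.0484490574488, 'fy': 338.0484490574488, 'cx': 324.7889577108751, 'cy': 242.29093108912775, 'rvec': array([-2.30895289, -1.78960018, -0.23534335]), 'tvec': array([-0.59878775, -0.02989987,  0.39117073])}
```

View pics/scene0.png

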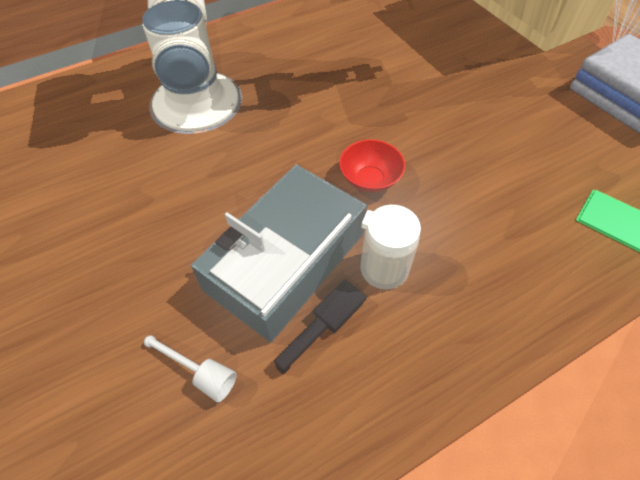

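View pics/side0.png

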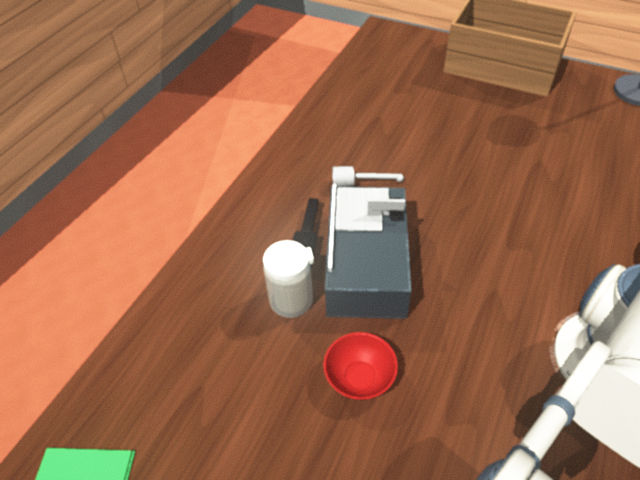

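View pics/wrist0.png

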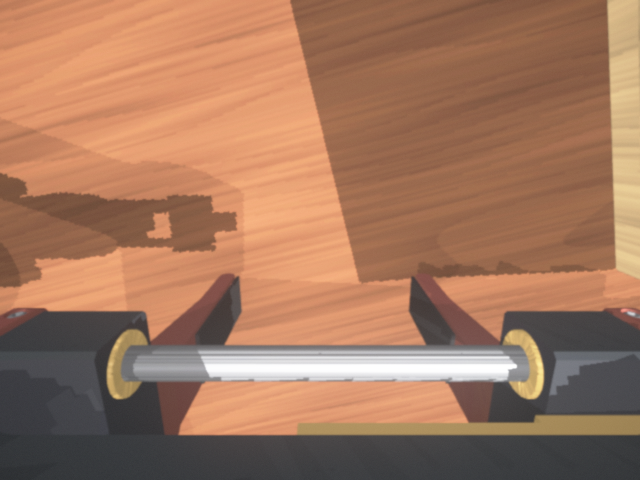

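```bash
cat > h.py <<'E'
import numpy as np, cv2
from plant import arm, imaging
def cam(n):
    c=imaging.calibration(n); R=cv2.Rodrigues(c["rvec"])[0]; K=np.array([[c["fx"],0,c["cx"]],[0,c["fy"],c["cy"]],[0,0,1]])
    return K,R,c["tvec"]
def onplane(n,uv,z):
    K,R,t=cam(n); o=-R.T@t; d=R.T@np.linalg.inv(K)@np.array([uv[0],uv[1],1.]); return o+d*(z-o[2])/d[2]
def proj(n,P):
    K,R,t=cam(n); p=K@(R@np.asarray(P)+t); return p[:2]/p[2]
def cloud(n,d):
    K,R,t=cam(n); v,u=np.mgrid[:480,:640]; q=np.stack([u,v,np.ones_like(u)],-1)@np.linalg.inv(K).T*d[...,None]
    return (q-t)@R
E
python3 - <<'E'
from h import *
for n in("scene","side"):
    K,R,t=cam(n); print(n,-R.T@t)
    p=cv2.imread(f"pics/{n}0.png"); d=np.load(f"pics/{n}0.npy"); W=cloud(n,d)
    m=(abs(W[...,2]-.1)<.004)&(d>0)&(W[...,0]>.2)
    k,l,s,c=cv2.connectedComponentsWithStats(m.astype(np.uint8))
    for i in range(1,k):
        if s[i,4]>300:
            print(s[i],c[i]); pts=W[l==i][:,:2].astype(np.float32); print(cv2.minAreaRect(pts), np.median(W[l==i][:,2]))
E
python3 - <<'E'
import cv2
p=cv2.imread("pics/scene0.png")[160:340,185:375]; cv2.imwrite("pics/sc_z.png",cv2.resize(p,None,fx=3.3,fy=3.3,interpolation=2)[:600])
p=cv2.imread("pics/side0.png")[160:330,300:430]; cv2.imwrite("pics/si_z.png",cv2.resize(p,None,fx=3.5,fy=3.5,interpolation=2)[:600])
E
```

```text
scene [ 0.97160523 -0.19539043  0.79508949]
[ 191  164  177  158 7380] [290.65094851 224.45934959]
((0.5352984666824341, -0.02140335738658905), (0.17255395650863647, 0.2920861542224884), 22.961042404174805) 0.09863945008073452
side [0.24529879 0.73021851 1.03405815]
[ 325  187   86  106 4976] [369.27934084 256.98171222]
((0.5321640968322754, -0.022930920124053955), (0.17025142908096313, 0.29368701577186584), 22.781883239746094) 0.09857003726244062
```

View pics/sc_z.png

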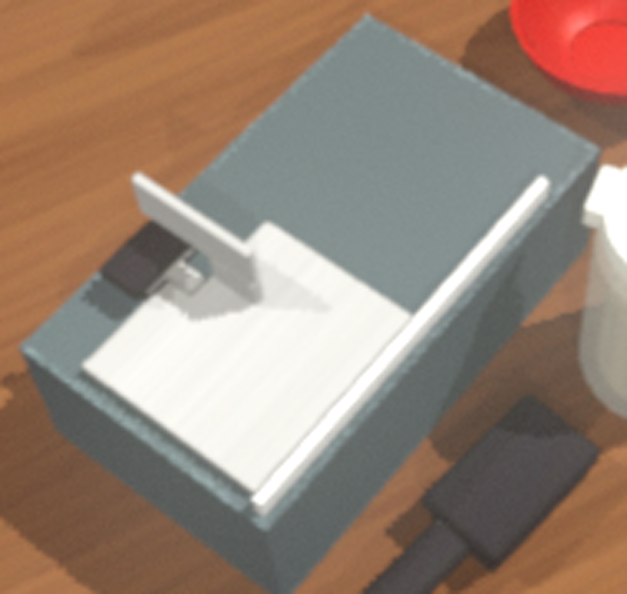

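View pics/si_z.png

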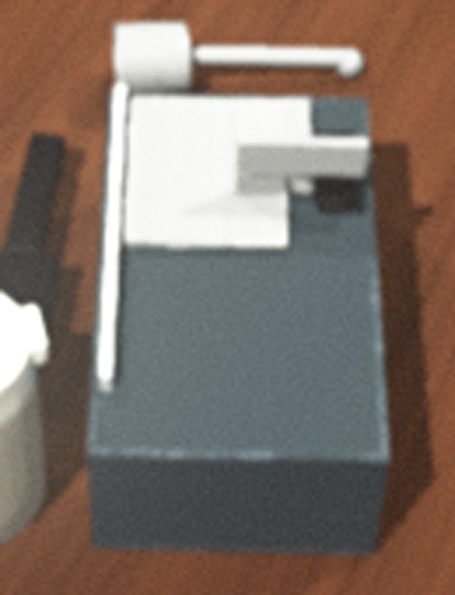

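Run:
```python
from h import *
for n,c0,a in (("scene",(.5353,-.0214),22.96),("side",(.5322,-.0229),22.78)):
    p=cv2.imread(f"pics/{n}0.png").astype(int); d=np.load(f"pics/{n}0.npy"); W=cloud(n,d)
    a=np.radians(a); ex=np.array([np.cos(a),np.sin(a)]); ey=np.array([-ex[1],ex[0]])
    L=(W[...,:2]-np.array(c0)); x=L@ex; y=L@ey; z=W[...,2]; g=p.sum(-1)
    inb=(abs(x)<.095)&(abs(y)<.15)&(d>0)
    for nm,m in (("plate",inb&(z>.13)&(z<.17)),("platetop",inb&(z>.15)&(z<.165)),("cap",inb&(z>.115)&(z<.1255)&(g<190)&(x<0)),("cover",inb&(z>.104)&(z<.111)&(g>450)),("rail",inb&(z>.112)&(x>.05))):
        if m.sum(): print(n,nm,m.sum(),"x",np.percentile(x[m],[0,3,50,97,100]).round(4),"y",np.percentile(y[m],[0,3,50,97,100]).round(4),"z",np.percentile(z[m],[2,50,98]).round(4), 'brt',np.median(g[m]))
```

```text
scene plate 376 x [-0.0771 -0.074  -0.0347  0.0014  0.0027] y [-0.0565 -0.0556 -0.0545 -0.0497 -0.0486] z [0.1311 0.1482 0.1561] brt 482.5
scene platetop 175 x [-0.0771 -0.0742 -0.0359  0.0004  0.0024] y [-0.0565 -0.0554 -0.0532 -0.0495 -0.0486] z [0.1503 0.1539 0.1565] brt 649.0
scene cover 4216 x [-0.0501 -0.0409  0.0219  0.079   0.0807] y [-0.1405 -0.1326 -0.0801 -0.012   0.0973] z [0.1044 0.1068 0.1096] brt 736.0
scene rail 317 x [0.0734 0.0739 0.077  0.0799 0.0805] y [-0.1402 -0.1348 -0.0395  0.0844  0.0978] z [0.112  0.113  0.1152] brt 765.0
side plate 351 x [-0.078  -0.0752 -0.0376 -0.0015  0.0009] y [-0.0574 -0.0541 -0.0499 -0.0466 -0.0443] z [0.1304 0.1445 0.156 ] brt 527.0
side platetop 112 x [-0.0774 -0.0754 -0.0342 -0.0014  0.0009] y [-0.0574 -0.0551 -0.0506 -0.0466 -0.0463] z [0.1501 0.1531 0.157 ] brt 715.0
side cap 98 x [-0.0739 -0.0732 -0.0601 -0.0476 -0.0474] y [-0.054  -0.0519 -0.041  -0.0323 -0.0298] z [0.1157 0.12   0.1236] brt 153.5
side cover 1606 x [-0.0461 -0.0366  0.0256  0.0755  0.0796] y [-0.1387 -0.1312 -0.0651 -0.0079  0.1006] z [0.1042 0.1067 0.1105] brt 741.0
side rail 129 x [0.0734 0.0735 0.0763 0.079  0.0793] y [-0.137  -0.1266 -0.0079  0.0941  0.0988] z [0.1121 0.1134 0.1161] brt 765.0
```

Call:
servo_tool(moves=[[-51.9,-58.3,2,0,0,52.8],[-51.9,-58.3,2,0,0,52.8],[-51.9,-58.3,2,0,0,52.8],[-51.9,-58.3,2,0,0,52.8],[-51.9,-58.3,2,0,0,52.8],[-51.9,-58.3,2,0,0,52.8],[-51.9,-58.3,2,0,0,52.8],[-51.9,-58.3,2,0,0,52.8],[-51.9,-58.3,2,0,0,52.8],[-51.9,-58.3,2,0,0,52.8]], fingers=1)

```text
t: 1.15
tcp_pos: [0.3785, 0.1352, 0.2098]
orientation: [[-0.388, 0.922, 0.001], [0.922, 0.388, 0.0], [0.0, 0.001, -1.0]]
wrist_force: [0.9, 0.7, -0.2]
grip_width: 0.011
```

```bash
cat > go.py <<'E'
from h import *
A=np.radians(22.87); ex=np.array([np.cos(A),np.sin(A),0]); ey=np.array([-ex[1],ex[0],0]); C=np.array([.5337,-.0222,0])
def rep():
    o=arm.get_obs(); R=o["orientation"]; p=o["tcp_pos"]
    Rd=np.stack([ey,ex,[0,0,-1]],1)
    print("t",round(o["t"],2),"tcp",p.round(4),"F local",[round(float(o["wrist_force"]@e),2) for e in(ex,ey)],round(o["wrist_force"][2],2),"width",round(o["grip_width"],4))
    print("local",round(float((p-C)@ex),4),round(float((p-C)@ey),4),"z",round(p[2],4),"rot err deg (tool)",np.degrees(cv2.Rodrigues(R.T@Rd)[0].ravel()).round(2))
    return o,R,p
def to(x,y,z):
    o,R,p=rep(); print("shift cm",(R.T@(C+ex*x+ey*y+[0,0,z]-p)*100).round(2))
E
python3 -c "
from go import *
to(-.06,-.0735,.2)"
```

```text
t 1.15 tcp [0.3785 0.1352 0.2098] F local [1.06, 0.31] -0.24 width 0.011
local -0.0818 0.2053 z 0.2098 rot err deg (tool) [ 0.04 -0.   -0.02]
shift cm [-27.88   2.19   0.98]
```

Call:
servo_tool(moves=[[-26,2,1,0,0,0],[-26,2,1,0,0,0],[-26,2,1,0,0,0],[-26,2,1,0,0,0],[-26,2,1,0,0,0],[-26,2,1,0,0,0],[-26,2,1,0,0,0],[-26,2,1,0,0,0]])

```text
t: 1.95
tcp_pos: [0.4972, -0.0939, 0.1998]
orientation: [[-0.388, 0.922, -0.001], [0.922, 0.388, 0.001], [0.001, -0.0, -1.0]]
wrist_force: [0.4, 0.2, -0.6]
grip_width: 0.0003
```

```bash
python3 -c "
from go import *
to(-.06,-.0735,.16)
for n in('scene','side','wrist'):
    p,d=imaging.get_image(n); cv2.imwrite(f'pics/{n}1.png',p)
    print(proj(n,C+ex*-.06+ey*-.0628+[0,0,.122]) , proj(n,C+ex*-.06+ey*-.0548+[0,0,.141]))
"
```

```text
t 1.95 tcp [ 0.4972 -0.0939  0.1998] F local [0.48, 0.05] -0.57 width 0.0003
local -0.0615 -0.0518 z 0.1998 rot err deg (tool) [-0.01 -0.05 -0.02]
shift cm [-2.17  0.15  3.97]
[231.10100245 232.42675101] [232.54558537 223.13047533]
[394.7306645  206.70310153] [395.42413905 203.2955797 ]
[327.79047117 265.47235267] [328.03366544 263.57388468]
```

View pics/wrist1.png

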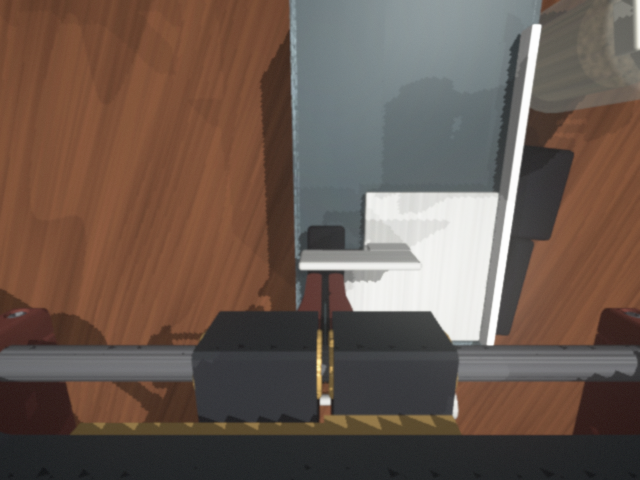

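View pics/scene1.png

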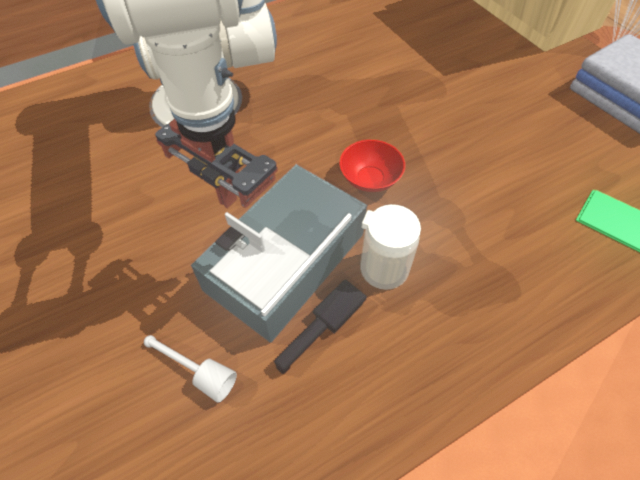

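Call:
servo_tool(moves=[[-1.1,0.1,0,0,0,0],[-2.2,0.1,0,0,0,0],[-2.2,0.1,1.5,0,0,0],[-2.2,0.1,3.5,0,0,0],[-2.2,0.1,4,0,0,0],[-2.2,0.1,4,0,0,0]])

```text
t: 2.7
tcp_pos: [0.5062, -0.1145, 0.1579]
orientation: [[-0.388, 0.922, -0.003], [0.922, 0.388, 0.001], [0.002, -0.002, -1.0]]
wrist_force: [0.9, -0.7, 0.3]
grip_width: 0.0004
```

```bash
python3 -c "
from go import *
to(-.06,-.0735,.122)
for n in('scene','wrist'):
    K=cam(n)
    p,d=imaging.get_image(n); cv2.imwrite(f'pics/{n}2.png',p if n!='scene' else cv2.resize(p[150:330,150:390],None,fx=3,fy=3,interpolation=2))
L=lambda q:(round(float((q-C)@ex),4),round(float((q-C)@ey),4))
"
```

```text
t 2.7 tcp [ 0.5062 -0.1145  0.1579] F local [0.52, -1.02] 0.26 width 0.0004
local -0.0612 -0.0743 z 0.1579 rot err deg (tool) [-0.14 -0.12 -0.05]
shift cm [0.08 0.13 3.59]
```

View pics/wrist2.png

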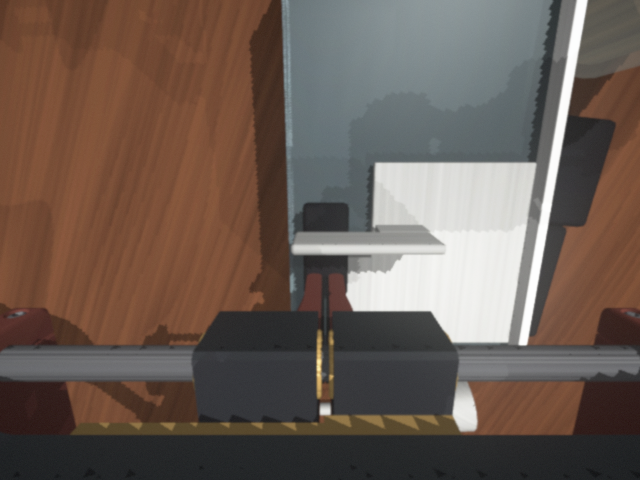

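View pics/scene2.png

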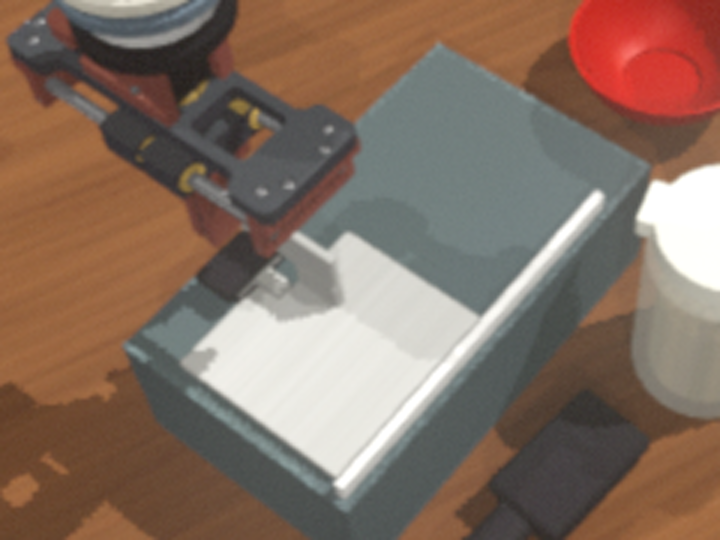

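Call:
servo_tool(moves=[[0,0.1,1.5,0,0,0],[0,0.1,2.8,0,0,0],[0,0.1,3.3,0,0,0],[0,0.1,3.3,0,0,0],[0,0.1,3.3,0,0,0]])

```text
t: 3.3
tcp_pos: [0.5079, -0.1143, 0.1268]
orientation: [[-0.388, 0.922, -0.0], [0.922, 0.388, 0.0], [0.0, -0.0, -1.0]]
wrist_force: [0.3, -0.2, 0.0]
grip_width: 0.0005
```

```bash
python3 -c "
from go import *
to(-.06,-.0735,.1145)"
```

```text
t 3.3 tcp [ 0.5079 -0.1143  0.1268] F local [0.19, -0.27] 0.04 width 0.0005
local -0.0596 -0.0748 z 0.1268 rot err deg (tool) [-0.01 -0.01 -0.04]
shift cm [ 0.13 -0.04  1.23]
```

Now press: 4 mm into the catch, then check.

Call:
servo_tool(moves=[[0,0,0.2,0,0,0],[0,0,0.4,0,0,0],[0,0,0.6,0,0,0],[0,0,0.75,0,0,0],[0,0,0.9,0,0,0],[0,0,0.9,0,0,0]])

```text
t: 3.9
tcp_pos: [0.5081, -0.1144, 0.1183]
orientation: [[-0.388, 0.922, 0.001], [0.922, 0.388, -0.0], [-0.001, 0.001, -1.0]]
wrist_force: [-0.4, -1.4, 4.5]
grip_width: 0.0007
```

```bash
python3 -c "
from go import *
to(-.06,-.0735,.1145)"
```

```text
t 3.9 tcp [ 0.5081 -0.1144  0.1183] F local [-0.95, -1.14] 4.5 width 0.0007
local -0.0594 -0.075 z 0.1183 rot err deg (tool) [ 0.04  0.04 -0.04]
shift cm [ 0.15 -0.06  0.38]
```

Call:
servo_tool(moves=[[0,0,0.15,0,0,0],[0,0,0.3,0,0,0],[0,0,0.42,0,0,0],[0,0,0.42,0,0,0]])

```text
t: 4.3
tcp_pos: [0.5082, -0.1144, 0.1141]
orientation: [[-0.388, 0.922, 0.001], [0.922, 0.388, -0.0], [-0.001, 0.001, -1.0]]
wrist_force: [-0.9, -0.9, 5.6]
grip_width: 0.0006
```

```bash
python3 -c "
from go import *
to(-.06,-.0648,.1140)"
```

```text
t 4.3 tcp [ 0.5082 -0.1144  0.1141] F local [-1.14, -0.46] 5.56 width 0.0006
local -0.0594 -0.075 z 0.1141 rot err deg (tool) [ 0.04  0.04 -0.04]
shift cm [ 1.02 -0.06  0.01]
```

Call:
servo_tool(moves=[[0.25,0,0,0,0,0],[0.5,0,0.02,0,0,0],[0.7,0,0.02,0,0,0],[0.85,0,0.02,0,0,0],[1.0,0,0.02,0,0,0],[1.15,0,0.02,0,0,0],[1.3,0,0.02,0,0,0],[1.3,0,0.02,0,0,0]])

```text
t: 5.1
tcp_pos: [0.504, -0.1037, 0.1146]
orientation: [[-0.387, 0.922, 0.004], [0.922, 0.387, -0.003], [-0.004, 0.002, -1.0]]
wrist_force: [2.1, -4.5, 6.2]
grip_width: 0.0005
```

```bash
python3 -c "
from go import *
to(-.06,-.0448,.1140)"
```

```text
t 5.1 tcp [ 0.504  -0.1037  0.1146] F local [0.16, -4.9] 6.24 width 0.0005
local -0.059 -0.0636 z 0.1146 rot err deg (tool) [ 0.13  0.26 -0.09]
shift cm [ 1.88 -0.1   0.06]
```

Call:
servo_tool(moves=[[0.1,0,0.05,0,0,0],[0.2,0,0.05,0,0,0],[0.3,0,0.05,0,0,0],[0.4,0,0.05,0,0,0],[0.4,0,0.05,0,0,0]])

```text
t: 5.6
tcp_pos: [0.5026, -0.1002, 0.1144]
orientation: [[-0.387, 0.922, 0.004], [0.922, 0.387, -0.004], [-0.005, 0.003, -1.0]]
wrist_force: [1.7, -5.1, 6.9]
grip_width: 0.0002
```

```bash
python3 -c "
from go import *
to(-.06,-.0448,.1140)"
```

```text
t 5.6 tcp [ 0.5026 -0.1002  0.1144] F local [-0.4, -5.41] 6.88 width 0.0002
local -0.059 -0.0598 z 0.1144 rot err deg (tool) [ 0.15  0.28 -0.1 ]
shift cm [ 1.5  -0.11  0.03]
```

Call:
servo_tool(moves=[[0.2,0,0.02,0,0,0],[0.4,0,0.03,0,0,0],[0.6,0,0.03,0,0,0],[0.8,0,0.03,0,0,0],[1.0,0,0.03,0,0,0],[1.2,0,0.03,0,0,0],[1.3,0,0.03,0,0,0],[1.3,0,0.03,0,0,0]])

```text
t: 6.4
tcp_pos: [0.4976, -0.0882, 0.1142]
orientation: [[-0.387, 0.922, 0.004], [0.922, 0.387, -0.003], [-0.005, 0.003, -1.0]]
wrist_force: [2.3, -4.8, 7.2]
grip_width: 0.0004
```

```bash
python3 -c "
from go import *
to(-.06,.02,.119)
p,d=imaging.get_image('side'); cv2.imwrite('pics/side3.png',cv2.resize(p[150:330,290:450],None,fx=3,fy=3,interpolation=2))"
```

```text
t 6.4 tcp [ 0.4976 -0.0882  0.1142] F local [0.21, -5.34] 7.24 width 0.0004
local -0.0589 -0.0467 z 0.1142 rot err deg (tool) [ 0.15  0.28 -0.09]
shift cm [ 6.67 -0.12 -0.51]
```

View pics/side3.png

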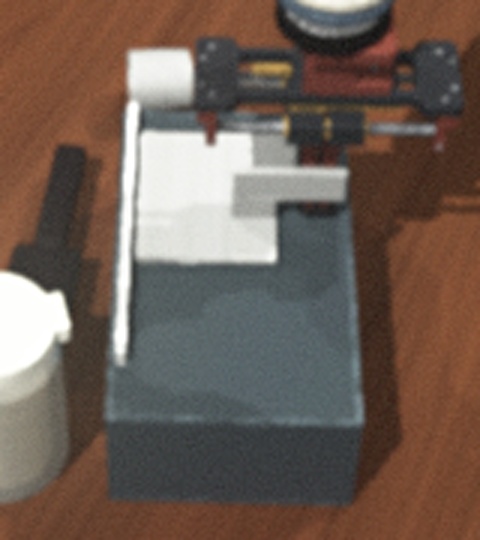

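Call:
servo_tool(moves=[[0.3,0,-0.1,0,0,0],[0.6,0,-0.25,0,0,0],[1.0,0,-0.45,0,0,0],[1.5,0,-0.55,0,0,0],[2.0,0,-0.55,0,0,0],[2.5,0,-0.55,0,0,0],[3.0,0,-0.55,0,0,0],[3.5,0,-0.55,0,0,0],[4.0,0,-0.55,0,0,0],[4.4,0,-0.55,0,0,0]])

```text
t: 7.45
tcp_pos: [0.4788, -0.0457, 0.118]
orientation: [[-0.388, 0.922, -0.001], [0.922, 0.388, -0.0], [0.0, -0.001, -1.0]]
wrist_force: [1.4, -3.8, -2.8]
grip_width: 0.0003
```

```bash
python3 -c "
from go import *
to(-.06,.0202,.119)"
```

```text
t 7.45 tcp [ 0.4788 -0.0457  0.118 ] F local [-0.24, -4.07] -2.77 width 0.0003
local -0.0597 -0.0003 z 0.118 rot err deg (tool) [-0.04 -0.01 -0.03]
shift cm [ 2.05 -0.03 -0.1 ]
```

Call:
servo_tool(moves=[[0.3,0,0,0,0,0],[0.6,0,0,0,0,0],[0.9,0,0,0,0,0],[1.1,0,0,0,0,0],[1.3,0,0,0,0,0],[1.3,0,0,0,0,0]])

```text
t: 8.05
tcp_pos: [0.4742, -0.0332, 0.1185]
orientation: [[-0.389, 0.921, 0.0], [0.921, 0.389, 0.001], [0.001, 0.001, -1.0]]
wrist_force: [0.7, -0.0, 0.5]
grip_width: 0.0001
```

```bash
python3 -c "
from go import *
to(-.06,.0202,.119)
p,d=imaging.get_image('side'); cv2.imwrite('pics/side4.png',cv2.resize(p[150:330,290:450],None,fx=3,fy=3,interpolation=2))"
```

```text
t 8.05 tcp [ 0.4742 -0.0332  0.1185] F local [0.68, -0.29] 0.51 width 0.0001
local -0.0591 0.013 z 0.1185 rot err deg (tool) [ 0.05 -0.06  0.  ]
shift cm [ 0.72 -0.09 -0.05]
```

View pics/side4.png

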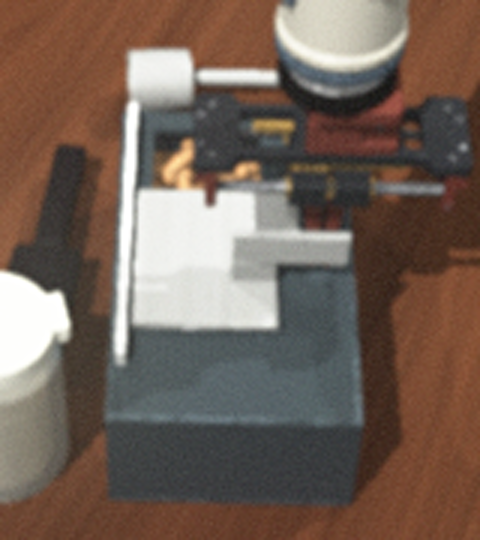

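Call:
servo_tool(moves=[[0.15,0,0,0,0,0],[0.3,0,0,0,0,0],[0.45,0,0,0,0,0],[0.6,0,0,0,0,0]])

```text
t: 8.5
tcp_pos: [0.472, -0.0285, 0.1184]
orientation: [[-0.388, 0.922, 0.001], [0.922, 0.388, -0.0], [-0.0, 0.001, -1.0]]
wrist_force: [1.0, -1.8, 0.8]
grip_width: 0.0007
```

```bash
python3 -c "
from go import *
to(-.06,.0202,.119)"
```

```text
t 8.5 tcp [ 0.472  -0.0285  0.1184] F local [0.27, -2.04] 0.83 width 0.0007
local -0.0593 0.0182 z 0.1184 rot err deg (tool) [ 0.04  0.02 -0.04]
shift cm [ 0.2  -0.07 -0.06]
```

Call:
servo_tool(moves=[[0.1,0,0,0,0,0],[0.2,0,0,0,0,0],[0.2,0,0,0,0,0]])

```text
t: 8.8
tcp_pos: [0.4718, -0.0282, 0.1184]
orientation: [[-0.387, 0.922, 0.002], [0.922, 0.387, -0.003], [-0.004, 0.001, -1.0]]
wrist_force: [4.5, -6.3, -0.3]
grip_width: 0.0004
```

Call:
servo_tool(moves=[[0.1,0,0,0,0,0],[0.1,0,0,0,0,0]])

```text
t: 9.0
tcp_pos: [0.4718, -0.0282, 0.1185]
orientation: [[-0.386, 0.922, 0.003], [0.922, 0.386, -0.005], [-0.006, 0.001, -1.0]]
wrist_force: [6.4, -10.5, -1.0]
grip_width: 0.0002
```

Call:
servo_tool(moves=[[-0.4,0,0,0,0,0],[-1,0,0,0,0,0],[-1.5,0,-0.3,0,0,0],[-1.5,0,-2,0,0,0],[-1.5,0,-5,0,0,0],[-1.5,0,-9,0,0,0],[-1.5,0,-12,0,0,0],[-6,0,-14,0,0,0],[-10,-5,-14,0,0,0],[-10,-10,-14,0,0,0]])

```text
t: 10.0
tcp_pos: [0.4276, -0.153, 0.2572]
orientation: [[-0.388, 0.922, -0.002], [0.922, 0.388, 0.001], [0.001, -0.002, -1.0]]
wrist_force: [-0.7, -0.1, 0.5]
grip_width: 0.0006
```

Run:
```python
from go import *
rep()
for n in("scene","side"):
    p,d=imaging.get_image(n); cv2.imwrite(f"pics/{n}5.png",p)
    W=cloud(n,d); L=W-C; x=L@ex; y=L@ey; z=W[...,2]; g=p.astype(int).sum(-1)
    inb=(abs(x)<.095)&(abs(y)<.15)&(d>0)
    for nm,m in (("plate",inb&(z>.13)&(z<.165)),("cap",inb&(z>.108)&(z<.1265)&(g<190)&(x<-.03)),("coverend",inb&(z>.104)&(z<.111)&(g>450)&(x<.06)),("deck",inb&(abs(z-.0986)<.004))):
        if m.sum(): print(n,nm,m.sum(),"x",np.percentile(x[m],[0,3,50,97,100]).round(4),"y",np.percentile(y[m],[0,3,50,97,100]).round(4),"z",np.percentile(z[m],[2,50,98]).round(4))
    m=((abs(z-.1)<.004)&inb).astype(np.uint8)
    print(cv2.minAreaRect(W[m>0][:,:2].astype(np.float32)))
    q=p[140:340,180:390] if n=="scene" else p[150:330,290:450]
    cv2.imwrite(f"pics/{n}5z.png",cv2.resize(q,None,fx=3,fy=3,interpolation=2))
```

```text
t 10.0 tcp [ 0.4276 -0.153   0.2572] F local [-0.66, 0.19] 0.53 width 0.0006
local -0.1486 -0.0792 z 0.2572 rot err deg (tool) [-0.11 -0.08 -0.02]
scene plate 387 x [-0.0764 -0.0727 -0.0332  0.0033  0.0042] y [0.0283 0.0289 0.0302 0.0347 0.0359] z [0.1305 0.1468 0.1562]
scene coverend 3045 x [-0.0486 -0.0402  0.0147  0.0574  0.06  ] y [-0.0684 -0.05    0.0001  0.07    0.0754] z [0.1045 0.1067 0.1091]
scene deck 6295 x [-0.0845 -0.0794 -0.0182  0.0858  0.0879] y [-0.146  -0.1429  0.0003  0.1396  0.1465] z [0.0958 0.0987 0.1013]
((0.5352855920791626, -0.0217885822057724), (0.17190101742744446, 0.2915921211242676), 23.008686065673828)
side plate 375 x [-0.0791 -0.0765 -0.0393 -0.0029 -0.0007] y [0.0279 0.0305 0.0351 0.0379 0.0388] z [0.1307 0.1452 0.1566]
side cap 234 x [-0.0756 -0.0747 -0.0628 -0.0503 -0.0498] y [-0.0892 -0.0869 -0.0597 -0.0338 -0.0316] z [0.1136 0.1199 0.1234]
side coverend 1669 x [-0.0476 -0.0392  0.0168  0.0576  0.06  ] y [-0.069  -0.0473  0.015   0.0734  0.0772] z [0.1042 0.1066 0.1102]
side deck 4397 x [-0.0869 -0.0838 -0.0233  0.0806  0.0836] y [-0.149  -0.1394  0.0796  0.1429  0.1481] z [0.095  0.0984 0.102 ]
((0.5320580005645752, -0.022541582584381104), (0.17016014456748962, 0.2951886057853699), 22.70042610168457)
```

View pics/scene5z.png

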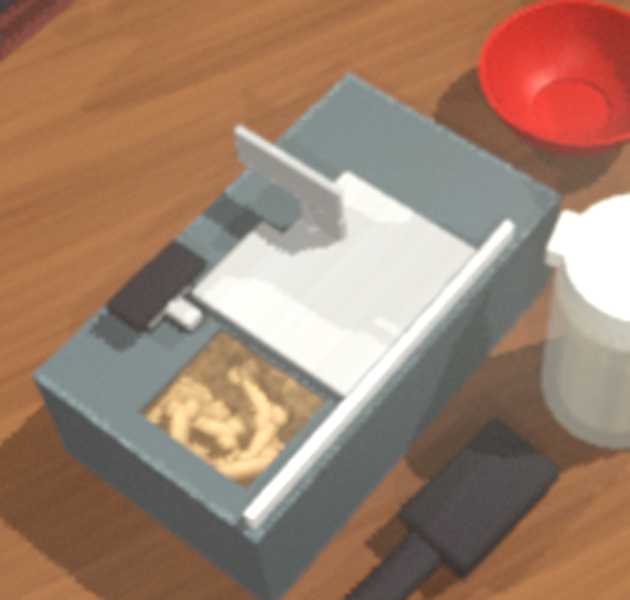

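View pics/side5z.png

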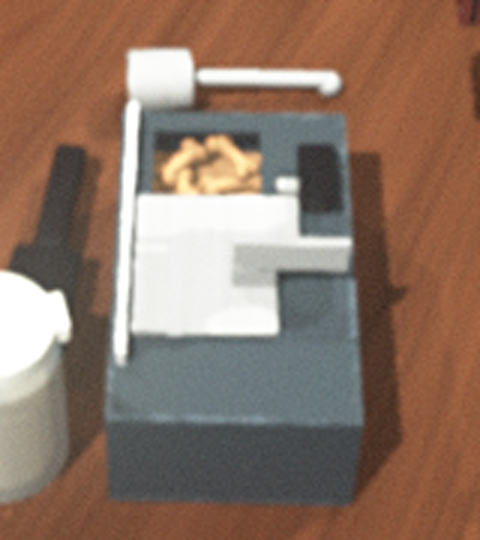

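The plate has moved 85 mm in both views. The cap is back at its raised height behind the cover, and the caddy and bystanders haven't moved.

```bash
python3 -c "
from plant import arm
print(arm.sign_off())"
```

```text
the job is handed in; nothing more can be done
None
```

The caddy is fully open with the catch back up behind the cover. I handed the job in at about 10 s of the 32 s allowed.

**What I did:** With the fingers closed, I pressed the catch cap down about 7.5–8 mm, at roughly 6–7 N. Holding it down, I pushed the upright plate until the cover had slid about 18 mm and its ear covered the tooth. I then raised the fingertip about 4 mm and pushed on to the stop, where the force rose to about 12 N with no further movement. After that I backed off, lifted clear and took the arm away.

**Last checks:**
- **Cover:** the plate moved 84.7 mm in the scene view and 85.0 mm in the side view, against 85 mm for fully open.
- **Catch:** the cap read about 120 mm above the counter in the side view, the same as before pressing and 2 mm under the stated 122 mm. The cameras read the caddy's top about 1.4 mm low, so I took this as fully up. The scene view gave no cap height, because my colour mask found no pixels there.
- **Caddy:** each view puts it within 0.5 mm and 0.1° of where it started. The two views differ from each other by about 3 mm, which is calibration error.
- **Bystanders:** the bowl, jar, scoop and brush looked undisturbed in the pictures; I did not measure them.

No check failed.

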